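# Set the label printer's dial and print a label

## Task

On the label printer, turn the knurled selector dial clockwise by fingertip friction until its orange pointer clicks into the detent at the green dot. Then press the green key all the way down, let it spring back and move clear. Leave the red key alone, and do not pick up or shift the phone, the steel pan or the roll of labels.

Things in the scene. Friction and masses are not known exactly. Their poses are not given: they have to be found in the camera images.
- printer: white and grey label printer fixed to the table, 262 (x) x 252 (y) x 100 mm high; origin at the centre of its underside, z up, its front (label slot) faces its own -x. A flat grey deck 100 mm above the table carries the dial and the keys; along the deck's far (+x) edge, from x = 72 mm on, a display hump 200 mm wide rises to 127 mm above the table.
- dial_top (a point): on the dial's axis, in its top face, 111 mm above the table, at (-12, 55) mm in the printer's frame. The dial is a flat grey disc 80 mm in diameter, vertical axis, knurled edge, its flat top face only 5 mm above the black collar (112 mm diameter) around it: press a fingertip down on the face and drag it round. This frame turns with the dial; its -x is the pointer's direction.
- pointer_tip (a point): outer end of the orange pointer line on the dial's top face, 38 mm from the dial's axis
- green_dot (a point): green dot (11 mm) on the collar, 48.5 mm from the dial's axis on the printer's -x side; white tick marks on the collar show the other detents
- dial (a joint): dial angle, rad: 0 with the pointer at the green dot, growing clockwise seen from above. Spring detents at -1.571, -0.785, 0, +0.785, stops at -1.85 and 1.05; left free it snaps to the nearest detent. It starts at -1.571 or -0.785. Leaving a detent takes about 0.05 N m (about 2 N off-centre on the face), so a downward press of about 10 N carries it by friction.
- green_key_top (a point): centre of the top of the green key, a round push key 28 mm in diameter at (-75, -70) mm in the printer's frame, its top 122 mm above the table, in a black housing 44 mm in diameter and 112 mm high above the table
- green_key (a joint): travel of the green key, m: 0 released, 0.006 fully down, which takes about 5 N; it springs back
- red_key_top (a point): centre of the top of the red key, same size and height as the green one, at (25, -70) mm in the printer's frame; not to be pressed
- red_key (a joint): travel of the red key, m: 0 released, 0.006 fully down
- pan: loose open steel pan 160 x 100 x 60 mm high, beside the printer; origin at the centre of its underside; leave it where it is
- phone: loose black phone lying flat, 150 x 74 x 9 mm, beside the printer; origin at the centre of its underside; leave it where it is
- label_roll: loose roll of labels standing on end, 64 mm in diameter, 45 mm high, in front of the printer; origin at the centre of its underside; leave it where it is

How it is judged:
On the way, in this order (a step that is already met when the one before it is completed fails the run):
1. the dial rests in the detent at the green dot (value of joint dial between -0.12 and 0.12 rad), for 0.3 s.
2. the green key is pressed all the way down (value of joint green_key above 0.0048 m), for 0.05 s.
At the end, for the whole second after the job is handed in: the dial sits within 0.12 rad of the green dot's detent, both keys are up (within 1.5 mm), and the pan, the phone and the roll are within 15 mm of where they started (all of step 1 and value of joint each of green_key, red_key below 0.0015 m and distance of each of pan, phone, label_roll from where it was at the start of the episode below 0.015 m); the robot touches nothing.
It fails at once if the green key is pressed while the dial is not at the green dot (value of joint green_key above 0.003 m and (value of joint dial below -0.2 rad or value of joint dial above 0.2 rad)).
It fails at once if the red key is pressed (value of joint red_key above 0.003 m).
It fails at once if the pan, the phone or the roll is lifted or shifted by 15 mm or more (distance of any of pan, phone, label_roll from where it was at the start of the episode above 0.015 m).
It also fails if it takes over 48 s, if anything falls off the work surface, if the arm or the gripper's body presses on something with over 40 N, if the wrist force passes 120 N, or if a joint passes its speed limit or range.

## Robot

A 7-joint arm with a two-finger parallel gripper is mounted at the origin on the work surface. World frame = base frame: x ahead of the robot, y to its left, z up, the work surface at z = 0. Lengths are in m, angles in rad, forces in N, time in s.
With the tool pointing down it reaches from about 0.35 to 0.775 m from the base axis. Payload 3.1 kg.
Tool frame: the origin (TCP) lies between the finger pads; the fingertips stand 25 mm ahead of it and the grasp point (between the pads) lies 6 mm ahead of it (env.tips_ahead is the distance from the TCP to the fingertips, in m); z points along the fingers, y is the direction in which the jaws open and shut (so a half turn about z gives the same grasp; the last joint's range is limited). The gripper opens to 85 mm and grips with 20 to 120 N. Pads are 22 mm wide; open, the fingers measure 114 mm over their backs; the gripper's body (76 mm by 85 mm) begins 54 mm behind the grasp point. The pads swing forward as they close: fully open they stand 13 mm farther back than shut.
Start: joints at [-1.364, 0.311, 0.014, 1.512, -0.004, 1.319, -0.027], TCP at [0.135, 0.533, 0.256] pointing down, gripper open.
Joint ranges: [-2.7, 2.7], [-0.3, 1.91], [-1.27, 1.3], [0.12, 2.57], [-1.44, 4.58], [0.2, 2.03], [-3.05, 3.05]. Speed limits (rad/s): [2.79, 2.79, 3.14, 3.14, 3.14, 3.14, 3.14].

## Interface

Orientations are given as [roll, pitch, yaw] about the fixed x, y, z axes, in that order (R = Rz(yaw) Ry(pitch) Rx(roll)).
In Python, from cell import env gives the robot as it stands. The module is installed in compiled form; this text tells all that it offers.
- The arm moves only by the tool apply_moves, never from a script. Its argument "rows" is text: rows parted by semicolons, each of 5 numbers parted by spaces: the shift along the world's x, y, z in m, then the turn about the world's z in degrees, then the finger opening in m, from 0 to 0.0854. In form: dx dy dz turn hand; .... A call has 1 to 20 rows; each row is the pose to reach, as a shift and turn from the pose measured when the call began; what a row does not reach only later rows make up. A row lasts 1/8 s, in which the tool goes at most 62.5 mm and 10.7 degrees, less where a joint would pass 70% of its speed; a pose out of reach is approached as far as the arm can. A call with a gripper value outside its range is refused whole. The fingers move at their own pace and stop on an object; "force" is the grip in N (left out, the last holds). Time passes only in rows, so rows that repeat a pose let the fingers close. It gives the time, the measured TCP pose, the force and the opening at its end, in the units of the state.
- env.read_state(): the state, without advancing time (a new reading comes with each control period).
- env.grab_frame(name): name is "scene" or "side" or "wrist"; returns a dict with "frame" (420x560x3 uint8, blue, green, red), "range_z" (420x560 float32, m along the optical axis (not along the pixel's ray), 0 where there is no reading), "K" (3x3 intrinsics, pixels), "extrinsics" (4x4, takes a point from camera to world coordinates). Camera axes: x right, y down, z forward; pixel columns grow to the right and rows downward; lengths in m; the calibration is good to about 2 mm. The wrist camera is an equidistant fisheye: a pixel r from the principal point sees the ray r / f radians off the axis. A picture is of the moment at which its call begins.
- env.finish_job(): hands the job in, once; it reports no verdict.
Trained networks look in a picture, given as the dict that the camera call returned (one of the last four; its "shot" number tells which), for a name from the list of things; names that differ only in an ending like _2 or _b are one class to them, and where a whole thing is asked for, a point or a joint stands for the part that bears it (a point fixed in the world has none). Each returns a list of dicts, best first, with "confidence" (0 to 1); they miss things now and then, are a little off and sometimes report something else, mostly with a low value. They report only what shows in the picture. A call takes as long as a camera call.
- env.look_for(picture, label): "xyz" ([x, y, z] in m, in world coordinates, good to about 4 mm: the middle of the surface that is visible of it).
- env.trace(picture, label): "region" (420x560 bool, what is visible of it).
- env.spot_point(picture, label): "xyz" ([x, y, z] in m, in world coordinates, good to about 4 mm: a listed point, or the origin of a listed thing).
The state is a dict: "time_s": time; "q": joint angles; "qvel": joint speeds; "joint_torque": joint torques, N m; "position": TCP position; "tcp_rot": TCP orientation; "ft_force": force on the tool from outside, world axes, zero at the start; "torque": the same for the moment, N m; "grip_width": finger opening in m.
Only numpy, scipy, OpenCV 4.12 (cv2) and the standard library are available. Lean on these libraries where they do the work, as an engineer would, in place of code of your own. Each camera call takes 0.05 s, during which the arm holds its last target. There are 200 camera calls.

## Working session

There is one attempt and no reset: what is moved stays moved. The work goes in short steps, Python scripts to look and compute and a tool call to move; the robot and the scene stay as the last step left them, time stands still between calls to the robot, and variables do not carry over. Pictures are saved under pics/ and viewed, about 8 in all and at most 12, crops included, and the job is handed in when it is done.

Besides the shell and the picture viewer there is one more tool, called as name(argument=value, ...) on one line, values as JSON. apply_moves: Moves the arm, as the interface text tells. Its arguments: {"type":"object","properties":{"rows":{"type":"string"},"force":{"type":"number"}},"required":["rows"]}

```bash
mkdir -p pics; cat > h.py <<'E'
from cell import env
import numpy as np, cv2
def look(cams,labels,tag=None):
    for c in cams:
        p=env.grab_frame(c)
        if tag: cv2.imwrite(f'pics/{tag}_{c}.png',p['frame'])
        for l in labels:
            r=env.spot_point(p,l)
            print(c,l,[(np.round(d['xyz'],4).tolist(),round(d['confidence'],2)) for d in r[:2]])
E
python3 - <<'E'
from h import *
look(['scene','side'],['printer','dial_top','pointer_tip','green_dot','green_key_top','red_key_top','pan','phone','label_roll'],'a')
a=[cv2.imread(f'pics/a_{c}.png') for c in('scene','side')]
cv2.imwrite('pics/a.png',cv2.resize(np.vstack(a),None,fx=.71,fy=.71))
s=env.read_state();print(s)
E
```

```text
scene printer [([0.5982, -0.0768, 0.0014], 0.85)]
scene dial_top [([0.5988, -0.0226, 0.1081], 0.69), ([0.5975, -0.0782, 0.0006], 0.45)]
scene pointer_tip []
scene green_dot [([0.5479, -0.0109, 0.1074], 0.76)]
scene green_key_top [([0.5119, -0.1357, 0.1227], 0.53)]
scene red_key_top [([0.6079, -0.1502, 0.123], 0.47)]
scene pan [([0.5117, -0.1352, 0.1254], 0.75), ([0.5729, -0.3093, 0.0024], 0.74)]
scene phone [([0.6472, 0.1645, 0.0011], 0.96)]
scene label_roll [([0.3834, -0.0793, -0.0001], 0.58)]
side printer [([0.5951, -0.0758, 0.0032], 0.67)]
side dial_top [([0.5999, -0.0211, 0.1121], 0.63)]
side pointer_tip []
side green_dot [([0.5455, -0.0149, 0.1089], 0.68)]
side green_key_top [([0.5162, -0.1331, 0.1196], 0.54)]
side red_key_top []
side pan [([0.3837, -0.0776, 0.0032], 0.57)]
side phone [([0.6424, 0.1683, 0.0003], 0.63)]
side label_roll [([0.383, -0.0781, 0.0038], 0.84)]
{'time_s': 1.0, 'q': array([-1.36371798,  0.3108949 ,  0.01400439,  1.51146746, -0.00437867,
        1.31926005, -0.02717393]), 'qvel': array([-0.00046658,  0.00217049,  0.00071819, -0.00045127,  0.00150558,
       -0.00092517,  0.00081303]), 'joint_torque': array([-2.72170000e-04, -3.79815602e+01,  1.45739364e-01, -2.30870426e+01,
        1.20148915e-02,  1.66569207e-03, -6.42518742e-06]), 'position': array([0.13540136, 0.53308241, 0.25631982]), 'tcp_rot': array([3.14159032e+00, 4.30397587e-05, 2.89291746e+00]), 'ft_force': array([0.07144335, 0.06199645, 0.56548949]), 'torque': array([-0.00129637,  0.01355602, -0.01199704]), 'grip_width': 0.08555795572206834}
```

View pics/a_scene.png

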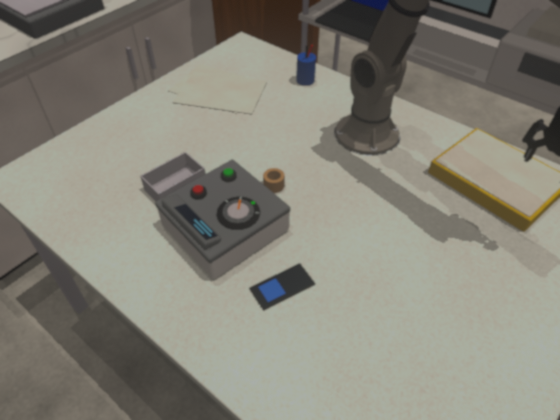

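View pics/a_side.png

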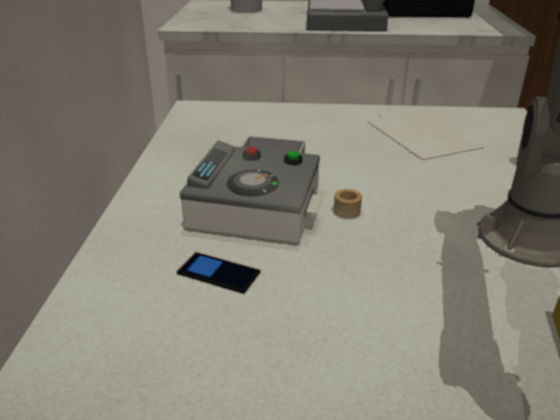

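The scene shows the pointer at (239,200) and the green dot at (252,202) on a dial centred at (238,212). That looks like about -45°, but I'll confirm it with the wrist camera. The networks agree on a printer yaw of about -10° and a dial centre near (0.597, -0.021).

apply_moves(rows="0.44 -0.53 0 0 0; 0.44 -0.53 0 0 0; 0.44 -0.53 0 0 0; 0.44 -0.53 0 0 0; 0.44 -0.53 0 0 0; 0.44 -0.53 0 0 0; 0.44 -0.53 0 0 0; 0.44 -0.53 0 0 0; 0.44 -0.53 0 0 0; 0.44 -0.53 0 0 0; 0.44 -0.53 0 0 0; 0.44 -0.53 0 0 0; 0.44 -0.53 0 0 0; 0.44 -0.53 0 0 0; 0.44 -0.53 0 0 0; 0.44 -0.53 0 0 0")

```text
time_s: 3.0
position: [0.5751, 0.0042, 0.2566]
tcp_rot: [3.141, 0.0, 2.895]
ft_force: [0.9, 0.5, 0.7]
grip_width: 0.0002
```

```bash
python3 - <<'E'
from h import *
L=['printer','dial_top','pointer_tip','green_dot','green_key_top','red_key_top']
look(['wrist','scene','side'],L,'b')
s=env.read_state();print(s['time_s'],s['position'],s['tcp_rot'],s['ft_force'],s['grip_width'],env.tips_ahead)
E
```

```text
wrist printer [([0.6012, -0.0789, 0.0052], 0.91)]
wrist dial_top [([0.6001, -0.02, 0.1087], 0.6)]
wrist pointer_tip [([0.5662, -0.0439, 0.1112], 0.89), ([0.5468, -0.0098, 0.1055], 0.39)]
wrist green_dot [([0.5452, -0.0087, 0.1041], 0.73)]
wrist green_key_top [([0.5156, -0.1367, 0.1205], 0.69)]
wrist red_key_top [([0.6127, -0.1504, 0.1214], 0.82)]
scene printer [([0.5949, -0.0786, 0.0033], 0.58)]
scene dial_top [([0.6003, -0.0189, 0.1103], 0.61)]
scene pointer_tip [([0.5676, -0.0453, 0.1115], 0.83)]
scene green_dot [([0.5475, -0.0136, 0.1053], 0.84)]
scene green_key_top []
scene red_key_top []
side printer [([0.5966, -0.0754, 0.001], 0.61), ([0.6427, 0.1701, 0.0044], 0.4)]
side dial_top [([0.6016, -0.0237, 0.1115], 0.8)]
side pointer_tip [([0.5655, -0.0443, 0.1134], 0.86)]
side green_dot [([0.5502, -0.0144, 0.1063], 0.88)]
side green_key_top [([0.5187, -0.1348, 0.1226], 0.43)]
side red_key_top [([0.6156, -0.1532, 0.128], 0.57)]
4.05 [0.57540354 0.00309791 0.25628238] [ 3.14154293e+00 -2.17925279e-05  2.89284010e+00] [ 0.40072709 -0.00280071  0.89232791] 0.00012158392642151401 0.025
```

View pics/b_wrist.png

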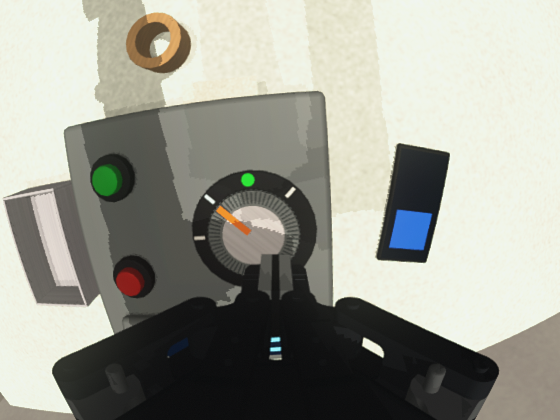

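The pointer sits on the first white tick anticlockwise of the green dot, so the dial starts at -0.785. Next I'll descend on the +y part of the face, about 24 mm off the axis.

apply_moves(rows="0.015 -0.001 -0.05 0 0; 0.015 -0.001 -0.1 0 0; 0.015 -0.001 -0.114 0 0; 0.015 -0.001 -0.117 0 0; 0.015 -0.001 -0.118 0 0; 0.015 -0.001 -0.118 0 0")

```text
time_s: 4.8
position: [0.5917, 0.002, 0.1403]
tcp_rot: [3.14, 0.004, 2.893]
ft_force: [-0.1, -0.5, -0.4]
grip_width: 0.0
```

apply_moves(rows="0 0 -0.002 0 0; 0 0 -0.003 0 0; 0 0 -0.004 0 0; 0 0 -0.005 0 0;0 0 -0.005 0 0")

```text
time_s: 5.42
position: [0.5918, 0.002, 0.1362]
tcp_rot: [3.14, 0.004, 2.893]
ft_force: [-1.6, 0.0, 4.4]
grip_width: -0.0
```

apply_moves(rows="0 0 -0.001 0 0; 0 0 -0.002 0 0; 0 0 -0.002 0 0")

```text
time_s: 5.8
position: [0.5919, 0.0021, 0.1361]
tcp_rot: [3.139, 0.004, 2.893]
ft_force: [-4.3, 0.8, 9.5]
grip_width: 0.0
```

apply_moves(rows="0 0 -0.003 0 0; 0.0016 0.0004 -0.003 -4 0; 0.0032 0.0008 -0.003 -8 0; 0.0049 0.001 -0.003 -12 0; 0.0065 0.0012 -0.003 -16 0; 0.0082 0.0012 -0.003 -20 0; 0.0098 0.0011 -0.003 -24 0; 0.0115 0.0009 -0.003 -28 0; 0.0131 0.0006 -0.003 -32 0; 0.0147 0.0001 -0.003 -36 0; 0.0163 -0.0004 -0.003 -40 0; 0.0178 -0.0011 -0.003 -44 0; 0.0193 -0.0019 -0.003 -48 0; 0.0193 -0.0019 -0.003 -48 0")

```text
time_s: 7.55
position: [0.6123, -0.0034, 0.136]
tcp_rot: [3.138, 0.01, 2.053]
ft_force: [-3.4, -3.0, 11.5]
grip_width: -0.0
```

```bash
python3 - <<'E'
from h import *
look(['wrist','scene','side'],['pointer_tip','green_dot','dial_top'],'c')
E
```

```text
wrist pointer_tip [([0.5592, -0.0083, 0.1148], 0.6)]
wrist green_dot [([0.5448, -0.0093, 0.1023], 0.63)]
wrist dial_top [([0.5981, -0.0179, 0.1123], 0.97)]
scene pointer_tip [([0.5617, -0.0097, 0.109], 0.58)]
scene green_dot [([0.5448, -0.0143, 0.1055], 0.91)]
scene dial_top [([0.5998, -0.0215, 0.1075], 0.89)]
side pointer_tip [([0.5633, -0.0127, 0.1105], 0.94)]
side green_dot [([0.5477, -0.0124, 0.1057], 0.81)]
side dial_top [([0.6008, -0.0196, 0.1119], 0.88)]
```

View pics/c_wrist.png

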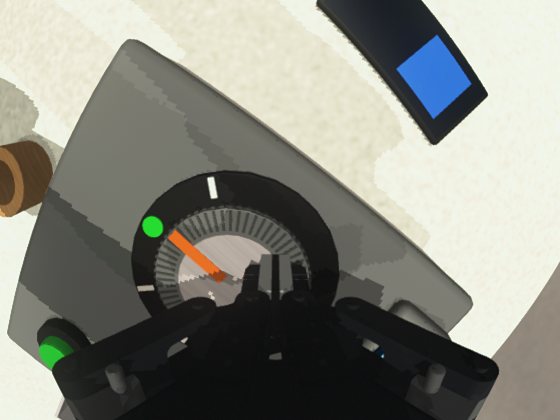

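The pointer at (172,235) now lines up with the green dot at (152,227), so I'll lift off and let it snap in.

apply_moves(rows="0 0 0.01 0 0; 0 0 0.05 0 0; -0.05 -0.06 0.08 0 0; -0.096 -0.131 0.08 0 0; -0.096 -0.131 0.08 0 0; -0.096 -0.131 0.08 0 0; -0.096 -0.131 0.08 0 0")

```text
time_s: 9.02
position: [0.5168, -0.1333, 0.216]
tcp_rot: [3.136, 0.009, 2.054]
ft_force: [0.3, -0.0, -0.4]
grip_width: -0.0001
```

```bash
python3 - <<'E'
from h import *
look(['wrist','side','scene'],['pointer_tip','green_dot','dial_top','green_key_top','red_key_top'],'d')
print(env.read_state()['position'])
E
```

```text
wrist pointer_tip [([0.5587, -0.0163, 0.1103], 0.92)]
wrist green_dot [([0.5586, -0.0136, 0.1109], 0.75), ([0.5458, -0.0119, 0.1051], 0.72)]
wrist dial_top [([0.5973, -0.0216, 0.1124], 0.76)]
wrist green_key_top [([0.5111, -0.14, 0.1225], 0.56)]
wrist red_key_top [([0.6117, -0.1505, 0.1231], 0.69)]
side pointer_tip [([0.5593, -0.0164, 0.1122], 0.63)]
side green_dot []
side dial_top [([0.6027, -0.0224, 0.1124], 0.66)]
side green_key_top [([0.5161, -0.1355, 0.1226], 0.62)]
side red_key_top [([0.3845, -0.0807, 0.0035], 0.5), ([0.6116, -0.1539, 0.1291], 0.45)]
scene pointer_tip [([0.5578, -0.0166, 0.1101], 0.87)]
scene green_dot [([0.546, -0.0118, 0.1073], 0.7)]
scene dial_top [([0.5984, -0.0214, 0.1094], 0.77)]
scene green_key_top [([0.5134, -0.1343, 0.1237], 0.66), ([0.576, -0.304, 0.0007], 0.2)]
scene red_key_top [([0.6078, -0.1524, 0.1239], 0.55), ([0.3842, -0.0802, 0.0011], 0.17)]
[ 0.51627762 -0.13439177  0.21600716]
```

View pics/d_wrist.png

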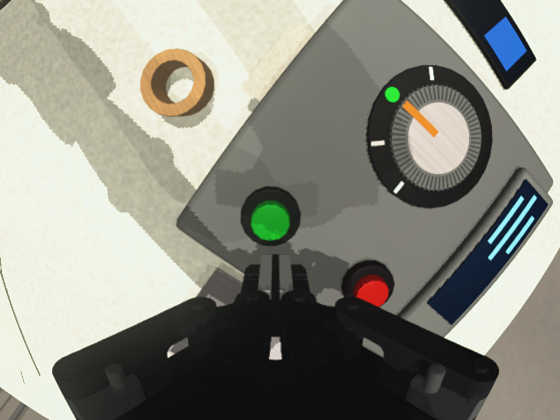

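The pointer is aligned with the green dot, clicked in: tip at (405,103), dot at (392,94). Next is the green key.

apply_moves(rows="-0.001 -0.001 -0.04 0 0; -0.001 -0.001 -0.062 0 0; -0.001 -0.001 -0.068 0 0; -0.001 -0.001 -0.072 0 0; -0.001 -0.001 -0.076 0 0; -0.001 -0.001 -0.078 0 0; -0.001 -0.001 -0.078 0 0; -0.001 -0.001 -0.078 0 0")

```text
time_s: 10.92
position: [0.5156, -0.1356, 0.141]
tcp_rot: [3.135, 0.009, 2.053]
ft_force: [-6.4, 2.8, 15.0]
grip_width: -0.0002
```

The fingertips are at 0.116 m under 15 N, so the key is bottomed. I'll release it and move clear.

apply_moves(rows="0 0 -0.001 0 0; 0 0 0.03 0 0; 0 0 0.08 0 0; 0 0 0.12 0 0; -0.05 0.1 0.12 0 0; -0.08 0.2 0.12 0 0; -0.08 0.25 0.12 0 0; -0.08 0.25 0.12 0 0; -0.08 0.25 0.12 0 0; -0.08 0.25 0.12 0 0")

```text
time_s: 12.18
position: [0.436, 0.1149, 0.2614]
tcp_rot: [3.134, 0.009, 2.055]
ft_force: [0.2, -0.3, -0.2]
grip_width: -0.0001
```

```bash
python3 - <<'E'
from h import *
look(['scene','side'],['pointer_tip','dial_top','green_key_top','red_key_top','pan','phone','label_roll'],'e')
a=[cv2.imread(f'pics/e_{c}.png')[100:320,100:380] for c in('scene','side')]
cv2.imwrite('pics/e.png',cv2.resize(np.hstack(a),None,fx=1.4,fy=1.4))
s=env.read_state();print(s['time_s'],s['position'],s['ft_force'])
E
```

```text
scene pointer_tip [([0.5611, -0.0145, 0.1086], 0.58)]
scene dial_top [([0.5968, -0.0192, 0.109], 0.62)]
scene green_key_top [([0.5134, -0.1385, 0.1228], 0.47)]
scene red_key_top [([0.609, -0.1504, 0.1196], 0.39)]
scene pan [([0.5748, -0.305, -0.0018], 0.94)]
scene phone [([0.6496, 0.1643, -0.0021], 0.88), ([0.6005, -0.021, 0.1061], 0.57)]
scene label_roll [([0.3825, -0.0784, 0.0004], 0.91)]
side pointer_tip [([0.5602, -0.0187, 0.1135], 0.59)]
side dial_top [([0.5988, -0.0207, 0.1125], 0.72)]
side green_key_top [([0.5154, -0.1341, 0.1209], 0.54)]
side red_key_top [([0.5961, -0.0232, 0.1094], 0.67), ([0.6168, -0.1518, 0.126], 0.47)]
side pan [([0.3834, -0.0792, 0.0019], 0.51)]
side phone [([0.6424, 0.1673, 0.0042], 0.56)]
side label_roll [([0.3814, -0.0821, 0.002], 0.73)]
12.975 [0.43553789 0.11446204 0.26094984] [ 0.2013471  -0.70453884 -0.04223028]
```

View pics/e.png

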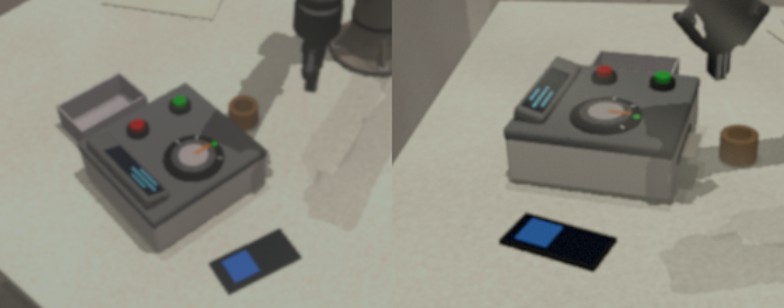

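In both views the pointer is at the green dot (around (212,145) and (635,115)), both keys are up, and the pan, phone and roll haven't moved.

```bash
python3 -c "
from cell import env
print(env.finish_job())"
```

```text
the job is handed in; nothing more can be done
None
```

The job is handed in, at about 13 s of the 48 s allowed; the system gave no verdict.

- **Dial:** I turned it 45° clockwise with the closed fingertips, pressing at about 12 N, from the -0.785 detent to the green dot. After I lifted off, it had clicked in with the pointer lined up on the dot in the wrist, scene and side cameras.
- **Green key:** I pressed it to the stop, with the fingertips at 116 mm (the 6 mm of travel) under 15 N. That reading is the evidence for full travel, as the key joint itself can't be read. I then released it and moved the arm clear.
- **Last checks:** The pointer was at the green dot and both keys looked up. The scene camera put the pan, phone and roll within 5 mm of where they started, and the wrist force was near zero.
- **Disagreements:** The networks mislabelled a few things. For example, the side camera reported the roll as the pan and the dial as the red key. I discarded those after checking the pictures, so the pan's position rests on the scene camera alone.

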